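Shut the hatch box and slide it back to the warm pipe boxing

ROBOT

A 6-joint arm with a two-finger parallel gripper is mounted at the origin on the work surface. World frame = base frame: x ahead of the robot, y to its left, z up, the work surface at z = 0. Lengths are in m, angles in rad, forces in N, time in s.
With the tool pointing down it reaches from about 0.4 to 0.825 m from the base axis. Payload 7 kg.
Tool frame: the origin (TCP) lies on the mounting face of the last link; the fingertips stand 178 mm ahead of it and the grasp point (between the pads) lies 159 mm ahead of it; z points along the fingers, y is the direction in which the jaws open and shut (so a half turn about z gives the same grasp; the last joint's range is limited). The gripper opens to 88 mm and grips with 3 to 60 N. Pads are 19 mm wide; open, the fingers measure 130 mm over their backs; the gripper's body (78 mm by 193 mm) begins 47 mm behind the grasp point.
Start: joints at [1.55, 0.359, 0.012, 0, -1.224, -0.288], TCP at [0.205, 0.643, 0.405] pointing down, gripper open.
Joint ranges: [-3.07, 3.07], [-1.43, 2.12], [-1.02, 1.25], [-3.03, 1.67], [-3.05, -0], [-3.03, 3.03]. Speed limits (rad/s): [2.39, 2.39, 3.01, 3.14, 3.14, 3.14].

INTERFACE

Orientations are given as [roll, pitch, yaw] about the fixed x, y, z axes, in that order (R = Rz(yaw) Ry(pitch) Rx(roll)).
In Python, from station import * gives the robot as it stands.
- The arm moves only by the tool arm_command, never from a script. Its argument "targets" is a list of rows, each a list of 3 entries, a list of its own where there are three numbers: the turn, a rotation vector about the world's x, y, z in rad, then the shift along the world's x, y, z in mm, then the closure, from 0 (fully open) to 1 (shut). In form: [[[wx, wy, wz], [tx, ty, tz], fingers], ...]. A call has 1 to 8 rows; each row shifts and turns the commanded pose from where the row before left it; what a row does not reach is not made up. A row lasts 1/10 s, in which the tool goes at most 50 mm and 8.59 degrees, less where a joint would pass 70% of its speed; a pose out of reach is approached as far as the arm can. A call with a gripper value outside its range is refused whole. The fingers move at their own pace and stop on an object; "squeeze" is the grip in N (left out, the last holds). Time passes only in rows, so rows that do not move let the fingers close. It gives the time, the measured TCP pose, the force and the opening at its end, in the units of the state.
- get_state(): the state, without advancing time (a new reading comes with each control period).
- grab_frame(name): name is "side" or "top"; returns (picture, depth): 420x560x3 uint8, red, green, blue; 420x560 float32, m along the optical axis (not along the pixel's ray), 0 where there is no reading.
- camera_params(name): a dict with "mtx" (3x3 intrinsics, pixels), "eye" and "orientation" of the camera in the world. Camera axes: x right, y down, z forward; pixel columns grow to the right and rows downward; lengths in m; the calibration is good to about 2 mm. A picture is of the moment at which its call begins. camera_params takes no time and is no camera call.
- job_done(): hands the job in, once; it reports no verdict.
The state is a dict: "t": time; "q": joint angles; "qd": joint speeds; "joint_efforts": joint torques, N m; "eef_pos": TCP position; "ee_rot": TCP orientation; "force": force on the tool from outside, world axes, zero at the start; "moment": the same for the moment, N m; "width": finger opening in m.
Only numpy, scipy, OpenCV 4.12 (cv2) and the standard library are available. Lean on these libraries where they do the work, as an engineer would, in place of code of your own. Each camera call takes 0.05 s, during which the arm holds its last target.

TASK

The eggs have been checked, so put the orange hatch box back in the warm: press its hinged lid fully shut, and push the box gently along the tiles until its hinge side sits flush against the front of the white tiled pipe boxing, with the whole of that side backed by the boxing. The eggs must not be jolted, tilted or picked up, so only push it with the fingers: do not lift the box, and leave the bowl, jar, skull and spatula where they are.

Things in the scene. Friction and masses are not known exactly. Their poses are not given: they have to be found in the camera images.
- hatch: Orange plastic hatch box, loose: 120 mm (its x) by 170 mm (its y), walls 55 mm high, 62 mm in all with the lid shut; egg rack inside; 0.5 to 0.85 kg, slides when pushed with 3 to 10 N. Origin: centre of its underside, z up. Its +x long side carries the hinge and must end against the boxing; its -x side, with the lid's opening edge, faces roughly to world -y at the start.
- lid (a joint): The hatch box's hinged lid, in rad: 0 is fully shut, lying on the walls; grows as it opens upward; starts partly open. The hinge is slightly stiff (about 0.07 N m), so the lid stays at any angle; pressing it down anywhere well away from the hinge shuts it.
- lid_hinge (a point): Middle of the lid's hinge line, on the box at 56 mm along the box's +x from its centre, 55 mm above the tiles. The hinge line runs along the box's y.
- lid_edge (a point): Point on top of the lid near the middle of its opening edge, among three fine moulded finger ribs: 107 mm from the hinge line and 7 mm above the lid's underside, moving with the lid. The lid is a smooth orange frame 170 mm long and 7 mm thick with a flush clear pane; its opening edge is 116 mm from the hinge line, its underside passes through it.
- hatch_front (a point): Middle of the outside of the box's -x side (the side to push on), 30 mm above the tiles.
- hatch_back (a point): Middle of the outside of the box's +x side (the hinge side), 30 mm above the tiles.
- boxing: Fixed white tiled pipe boxing on the radiator side (robot's left): a low block 100 mm (its x) by 340 mm (its y) by 75 mm high. Origin: centre of its underside. Its front is its -x face, 50 mm from the origin, looking roughly to world -y, towards the hatch box. Two copper pipes run from its back to the radiator.
- boxing_face (a point): Middle of the boxing's front face, 30 mm above the tiles; the box's hinge side goes flush against this face, anywhere along it as long as its full 170 mm is backed by the 340 mm face.
- bowl: Chunky white ceramic bowl, 128 mm across, 50 mm high, near the far edge of the sill; leave it. Origin: centre of its underside.
- jar: Glass culture jar with a steel twist lid, 76 mm across, 108 mm high, near the far edge of the sill; leave it. Origin: centre of its underside.
- skull: Bone-white resin skull hide, about 120 mm long, 92 mm wide, 102 mm high, on the robot's right; leave it. Origin: under its middle, face to its -x.
- spatula: Stainless spatula lying flat on the robot's right between the hatch box and the skull, 280 mm long along its x (handle to -x), blade 65 mm wide; leave it. Origin: on its centre line, halfway along, on the tiles.

How it is judged:
At the end, for the whole second after the job is handed in: Lid shut (under 0.05 rad); box flat and still on the tiles, the middle of its hinge side within 6 mm of the boxing's face, square to it within 0.05 rad, its full length backed by it (5 mm over allowed); bowl, jar, skull and spatula within 20 mm of where they stood (value of joint lid below 0.05 rad and x of hatch_back in the frame of boxing between -0.056 and -0.044 m and y of hatch_back in the frame of boxing between -0.09 and 0.09 m and angle between the x axis of hatch and the x axis of boxing, either way round below 0.05 rad and height (world z) of hatch below 0.006 m and angle between hatch's own z axis and vertical below 0.05 rad and linear speed of hatch below 0.01 m/s and distance of each of bowl, jar, skull, spatula from where it was at the start of the episode below 0.02 m); the robot touches nothing.
It fails at once if the hatch box is lifted (12 mm off the tiles) (height (world z) of hatch above 0.012 m).
It fails at once if the hatch box is tilted (over 0.12 rad) (angle between hatch's own z axis and vertical above 0.12 rad).
It fails at once if the eggs are jolted (the hatch box moves faster than 0.3 m/s) (linear speed of hatch above 0.3 m/s).
It fails at once if the hatch box is rammed or squeezed (over 60 N from the robot) (contact force between the arm and hatch above 60 N).
It fails at once if a bystander is knocked out of its place (20 mm) (distance of any of bowl, jar, skull, spatula from where it was at the start of the episode above 0.02 m).
It also fails if it takes over 53 s, if anything falls off the work surface, if the arm or the gripper's body presses on something with over 40 N, if the wrist force passes 120 N, or if a joint passes its speed limit or range.

## Working session

There is one attempt and no reset: what is moved stays moved. The work goes in short steps, Python scripts to look and compute and a tool call to move; the robot and the scene stay as the last step left them, time stands still between calls to the robot, and variables do not carry over. Pictures are saved under pics/ and viewed, and the job is handed in when it is done.

Besides the shell and the picture viewer there is one more tool, called after "Emit:" as a command line: name --argument value ..., lists and objects as JSON in quotes. arm_command: Moves the arm, as the interface text tells. Its arguments: {"type":"object","properties":{"targets":{"type":"array"},"squeeze":{"type":"number"}},"required":["targets"]}

```bash
mkdir -p pics; ls; python3 - <<'E'
from station import *
import cv2,numpy as np
s=get_state();print({k:np.round(v,3).tolist() for k,v in s.items()})
for n in("side","top"):
    p,d=grab_frame(n);cv2.imwrite(f"pics/{n}0.png",p[:,:,::-1]);np.save(f"{n}0.npy",d)
    print(n,camera_params(n))
E
```

```text
pics
{'t': 0.0, 'q': [1.55, 0.359, 0.011, -0.0, -1.224, -0.288], 'qd': [0.001, -0.0, -0.001, 0.001, -0.0, -0.001], 'joint_efforts': [0.001, -58.271, 29.304, 6.997, 0.007, -0.0], 'eef_pos': [0.205, 0.643, 0.404], 'ee_rot': [3.14, -0.0, -0.309], 'force': [-0.606, 0.711, 0.028], 'moment': [-0.0, 0.023, 0.01], 'width': 0.088}
side {'mtx': array([[453.29805446,   0.        , 285.51333195],
       [  0.        , 453.29805446, 208.35994225],
       [  0.        ,   0.        ,   1.        ]]), 'eye': array([0.59918932, 0.80331247, 0.74924758]), 'orientation': array([-2.22590091, -0.00510991, -3.11787407])}
top {'mtx': array([[499.52578724,   0.        , 280.33294785],
       [  0.        , 499.52578724, 210.38602664],
       [  0.        ,   0.        ,   1.        ]]), 'eye': array([ 0.51956501, -0.10549611,  1.35749333]), 'orientation': array([-3.04967581,  0.00522639, -1.59058854])}
```

View pics/top0.png

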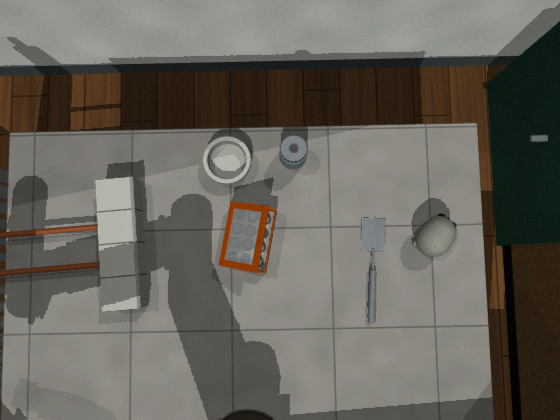

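View pics/side0.png

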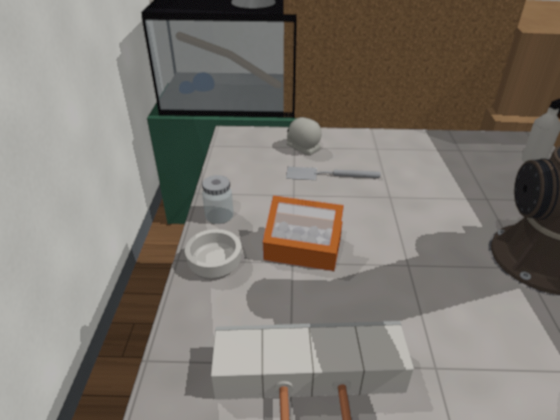

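The top view shows the hatch box around (248,237), with its lid partly open and the opening edge to the right. The boxing is at (120,243), and the bowl, jar, spatula and skull are clear of both. The arm is out of view. I'll get positions from an enlarged crop and depth.

```bash
cat >h.py <<'E'
from station import *
import cv2,numpy as np
from scipy.spatial.transform import Rotation as R
def cloud(n,d):
    c=camera_params(n);K=c["mtx"];v,u=np.mgrid[:d.shape[0],:d.shape[1]]
    p=np.dstack([(u-K[0,2])/K[0,0]*d,(v-K[1,2])/K[1,1]*d,d])
    return p@R.from_euler('xyz',c["orientation"]).as_matrix().T+c["eye"]
def rect(P):
    r=cv2.minAreaRect((P[:,:2]*1000).astype(np.float32));return r,cv2.boxPoints(r).round(1).tolist()
E
python3 - <<'E'
from h import *
for n in("top","side"):
    img=cv2.imread(f"pics/{n}0.png");d=np.load(f"{n}0.npy");C=cloud(n,d)
    hsv=cv2.cvtColor(img,cv2.COLOR_BGR2HSV)
    reg=(C[...,0]>.2)&(C[...,0]<.8)
    fl=(abs(C[...,2])<.02)&(C[...,0]>.2)&(C[...,0]<.8)&(C[...,1]<.4)&(C[...,1]>-.5);print(n,"floor z",np.median(C[...,2][fl]))
    m=(hsv[...,0]<14)&(hsv[...,1]>180)&(hsv[...,2]>60)&(C[...,2]>.02)&(C[...,2]<.2)&reg&(C[...,1]<.2)&(C[...,1]>-.2)
    P=C[m];print("orange",len(P),P.min(0),P.max(0),rect(P))
    # boxing top
    m=(abs(C[...,2]-.075)<.006)&(C[...,1]>.25)&(C[...,1]<.6)&reg
    P=C[m];print("boxing",len(P),rect(P))
    if n=="top":
        for uv in [(231,203),(276,208),(222,265),(262,272),(270,207),(268,235),(262,268),(227,235)]:
            print(uv,C[uv[1],uv[0]].round(3))
img=cv2.imread("pics/top0.png")[190:285,205:290];cv2.imwrite("pics/topc0.png",cv2.resize(img,None,fx=6,fy=6,interpolation=cv2.INTER_CUBIC))
img=cv2.imread("pics/side0.png")[190:275,255:355];cv2.imwrite("pics/sidec0.png",cv2.resize(img,None,fx=6,fy=6,interpolation=cv2.INTER_CUBIC))
E
```

```text
top floor z 0.00014387767895174264
orange 1206 [ 0.48033929 -0.08710815  0.02077727] [0.66407258 0.06020446 0.12432692] (((572.6552734375, -14.097373962402344), (122.13493347167969, 169.22030639648438), 78.5823974609375), [[477.6000061035156, -57.20000076293945], [643.5, -90.69999694824219], [667.7000122070312, 29.0], [501.79998779296875, 62.5]])
boxing 5065 (((562.90869140625, 318.9553527832031), (340.2747802734375, 102.73639678955078), 3.791208267211914), [[389.70001220703125, 359.0], [396.5, 256.3999938964844], [736.0999755859375, 278.8999938964844], [729.2999877929688, 381.5]])
(231, 203) [0.661 0.027 0.062]
(276, 208) [ 0.652 -0.089 -0.002]
(222, 265) [0.501 0.052 0.064]
(262, 272) [ 0.481 -0.051  0.057]
(270, 207) [ 0.655 -0.073  0.001]
(268, 235) [ 0.577 -0.067  0.025]
(262, 268) [ 0.49  -0.049  0.025]
(227, 235) [0.578 0.039 0.059]
side floor z -0.0014356715953901533
orange 1816 [ 0.4872667  -0.06631802  0.02017383] [0.66411041 0.06453555 0.11889324] (((573.5537109375, -0.6891555786132812), (103.1196517944336, 166.58831787109375), 78.76332092285156), [[481.79998779296875, -35.0], [645.2000122070312, -67.5], [665.2999877929688, 33.70000076293945], [501.8999938964844, 66.0999984741211]])
boxing 9746 (((563.6603393554688, 320.7979736328125), (339.8174133300781, 102.70889282226562), 4.044820308685303), [[390.6000061035156, 360.0], [397.79998779296875, 257.6000061035156], [736.7999877929688, 281.6000061035156], [729.5, 384.0]])
```

View pics/topc0.png

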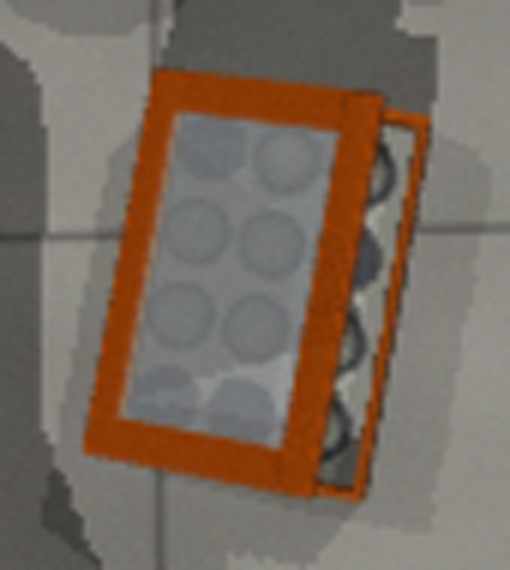

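View pics/sidec0.png

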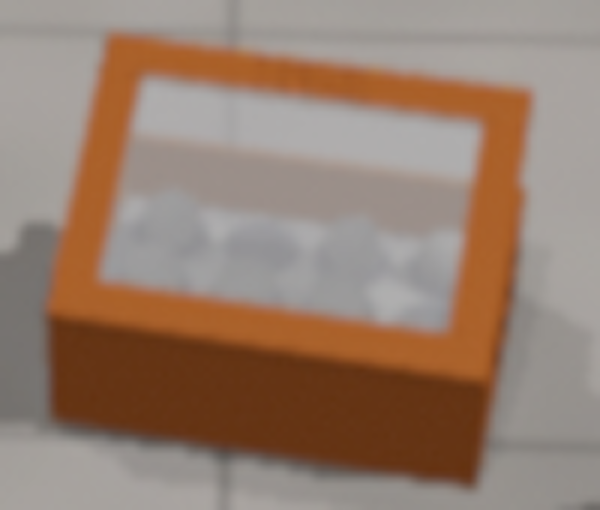

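Emit:
arm_command --targets '[[[0, 0, -0.06], [18, -34, 0], 1], [[0, 0, -0.06], [18, -34, 0], 1], [[0, 0, -0.06], [18, -34, 0], 1], [[0, 0, -0.06], [18, -34, 0], 1], [[0, 0, -0.06], [18, -34, 0], 1], [[0, 0, -0.06], [18, -34, 0], 1], [[0, 0, -0.06], [18, -34, 0], 1], [[0, 0, -0.06], [18, -34, 0], 1]]' --squeeze 20

```text
t: 0.9
eef_pos: [0.3495, 0.3694, 0.4045]
ee_rot: [3.141, 0.0, -0.791]
force: [1.5, -0.3, -0.5]
width: 0.0296
```

```bash
python3 - <<'E'
from h import *
d=np.load("top0.npy");C=cloud("top",d)
for nm,(u0,u1,v0,v1,z) in dict(bowl=(195,258,130,190,.03),jar=(272,312,128,175,.09),skull=(405,470,205,265,.03),spat=(350,395,205,330,.006)).items():
    c=C[v0:v1,u0:u1].reshape(-1,3);P=c[(c[:,2]>z)&(c[:,2]<.15)];print(nm,len(P),P.min(0).round(3),P.max(0).round(3))
E
```

```text
bowl 723 [ 0.716 -0.024  0.03 ] [0.843 0.102 0.059]
jar 580 [ 0.759 -0.172  0.09 ] [ 0.829 -0.103  0.115]
skull 1302 [ 0.513 -0.554  0.04 ] [ 0.622 -0.45   0.107]
spat 654 [ 0.323 -0.406  0.006] [ 0.655 -0.284  0.026]
```

Emit:
arm_command --targets '[[[0, 0, -0.06], [18, -34, 0], 1], [[0, 0, -0.06], [18, -34, 0], 1], [[0, 0, -0.06], [18, -34, 0], 1], [[0, 0, -0.06], [18, -34, 0], 1], [[0, 0, -0.06], [18, -34, 0], 1], [[0, 0, -0.06], [18, -34, 0], 1], [[0, 0, -0.06], [18, -34, 0], 1], [[0, 0, -0.06], [18, -34, 0], 1]]'

```text
t: 1.7
eef_pos: [0.4935, 0.0975, 0.4046]
ee_rot: [3.142, 0.0, -1.271]
force: [-0.3, 0.3, 0.1]
width: 0.0003
```

Emit:
arm_command --targets '[[[0, 0, -0.06], [18, -34, -10], 1], [[0, 0, -0.06], [18, -34, -10], 1], [[0, 0, -0.06], [18, -34, -10], 1], [[0, 0, -0.05], [19, -35, -10], 1], [[0, 0, 0], [0, 0, -10], 1], [[0, 0, 0], [0, 0, -10], 1], [[0, 0, 0], [0, 0, 0], 1]]'

```text
t: 2.4
eef_pos: [0.5653, -0.0377, 0.3429]
ee_rot: [3.139, -0.0, -1.499]
force: [1.3, -0.2, -0.4]
width: 0.0004
```

Emit:
arm_command --targets '[[[0, 0, 0], [0, -2, -15], 1], [[0, 0, 0], [0, -2, -15], 1], [[0, 0, 0], [0, 0, -8], 1], [[0, 0, 0], [0, 0, -6], 1], [[0, 0, 0], [0, 0, -6], 1], [[0, 0, 0], [0, 0, -6], 1], [[0, 0, 0], [0, 0, -6], 1], [[0, 0, 0], [0, 0, -6], 1]]'

```text
t: 3.2
eef_pos: [0.5662, -0.0419, 0.2764]
ee_rot: [-3.141, 0.0, -1.499]
force: [-0.7, -0.2, 0.5]
width: 0.0004
```

Emit:
arm_command --targets '[[[0, 0, 0], [0, 0, -6], 1], [[0, 0, 0], [0, 0, -6], 1], [[0, 0, 0], [0, 0, -6], 1], [[0, 0, 0], [0, 0, -6], 1], [[0, 0, 0], [0, 0, -5], 1]]'

```text
t: 3.7
eef_pos: [0.5661, -0.042, 0.247]
ee_rot: [3.141, -0.0, -1.499]
force: [-0.1, 0.1, 0.9]
width: 0.0005
```

Emit:
arm_command --targets '[[[0, 0, 0], [0, 0, -3], 1], [[0, 0, 0], [0, 0, -2], 1], [[0, 0, 0], [0, 0, -1], 1], [[0, 0, 0], [0, 0, 0], 1]]'

```text
t: 4.1
eef_pos: [0.5662, -0.0419, 0.2416]
ee_rot: [3.142, 0.0, -1.499]
force: [-0.0, -0.2, -0.1]
width: 0.0003
```

Emit:
arm_command --targets '[[[0, 0, 0], [0, 0, -1], 1], [[0, 0, 0], [0, 0, -1], 1], [[0, 0, 0], [0, 0, 0], 1]]'

```text
t: 4.4
eef_pos: [0.5663, -0.0419, 0.2403]
ee_rot: [-3.141, -0.0, -1.498]
force: [-1.8, 0.5, 4.9]
width: 0.0008
```

```bash
python3 - <<'E'
from h import *
s=get_state();print(s["force"],s["eef_pos"])
p,d=grab_frame("side");cv2.imwrite("pics/side1.png",cv2.resize(p[150:290,220:380,::-1],None,fx=4,fy=4,interpolation=cv2.INTER_CUBIC))
E
```

```text
[-1.81113045  0.52305827  4.94818855] [ 0.56627284 -0.04189374  0.24033066]
```

View pics/side1.png

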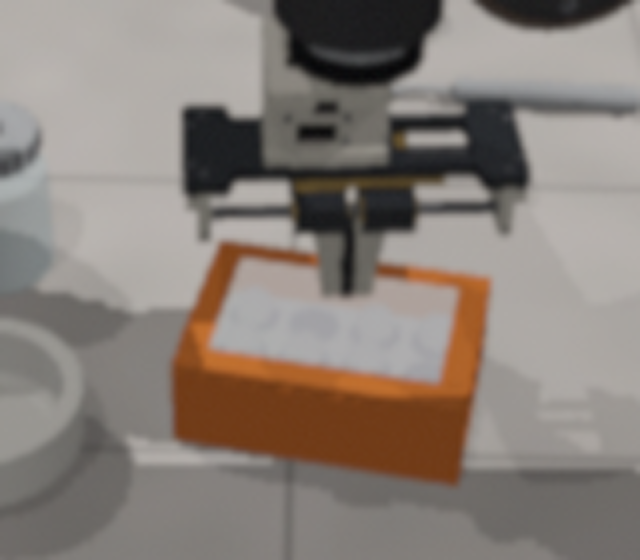

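The fingertips are on the lid's pane at about (345,290) in the crop. The lid lies on the walls, the tips are 62 mm above the tiles and the force is 5 N. I'll press slightly more, then rise and check.

Emit:
arm_command --targets '[[[0, 0, 0], [0, 0, -1], 1], [[0, 0, 0], [0, 0, 0], 1]]'

```text
t: 4.65
eef_pos: [0.5663, -0.0419, 0.2402]
ee_rot: [-3.141, -0.0, -1.498]
force: [-5.0, 1.6, 12.4]
width: 0.0007
```

Emit:
arm_command --targets '[[[0, 0, 0], [0, 0, 5], 1], [[0, 0, 0], [0, 0, 15], 0.6], [[0, 0, 0], [0, -20, 20], 0], [[0, 0, 0], [0, -30, 15], 0], [[0, 0, 0], [0, -30, 0], 0], [[0, 0, 0], [3, -30, 0], 0], [[0, 0, 0], [3, -20, 0], 0]]'

```text
t: 5.35
eef_pos: [0.572, -0.1736, 0.294]
ee_rot: [-3.141, 0.0, -1.5]
force: [-0.1, -0.0, -0.9]
width: 0.0427
```

```bash
cat > look.py <<'E'
from h import *
import sys
k=sys.argv[1]
s=get_state();print(s["t"],s["eef_pos"].round(4) if hasattr(s["eef_pos"],"round") else s["eef_pos"],s["force"])
for n in("top","side"):
    p,d=grab_frame(n);img=p[:,:,::-1].copy();cv2.imwrite(f"pics/{n}{k}.png",img);C=cloud(n,d)
    hsv=cv2.cvtColor(img,cv2.COLOR_BGR2HSV)
    m=(hsv[...,0]<14)&(hsv[...,1]>180)&(hsv[...,2]>60)&(C[...,2]>.05)&(C[...,2]<.2)&(C[...,0]>.3)&(C[...,0]<.8)&(C[...,1]<.35)&(C[...,1]>-.2)
    P=C[m];r=rect(P);print(n,len(P),"z",np.percentile(P[:,2],[2,50,98,100]).round(4),np.round(r[0][0],1),np.round(r[0][1],1),round(r[0][2],2),r[1])
    A=np.c_[P[:,:2]-P[:,:2].mean(0),np.ones(len(P))];print("plane slope",np.linalg.lstsq(A,P[:,2],rcond=None)[0].round(3))
E
python3 look.py 2
```

```text
5.35 [ 0.572  -0.1736  0.294 ] [-0.09495027 -0.01656096 -0.90297938]
top 250 z [0.0568 0.0621 0.0669 0.0681] [507.2 -27.1] [71.1 45.8] 80.29 [[478.70001220703125, -58.29999923706055], [523.7999877929688, -66.0], [535.7999877929688, 4.099999904632568], [490.70001220703125, 11.800000190734863]]
plane slope [0.001 0.    0.062]
side 844 z [0.0505 0.0599 0.0631 0.0646] [571.9 -10.4] [121.6 167. ] 79.3 [[478.5, -54.70000076293945], [642.5999755859375, -85.69999694824219], [665.2000122070312, 33.79999923706055], [501.1000061035156, 64.80000305175781]]
plane slope [-0.008 -0.031  0.059]
```

The lid is flat at 62 mm, so it is shut. Next I lower the open fingers behind the -x side.

Emit:
arm_command --targets '[[[0, 0, 0], [0, 0, -20], 0], [[0, 0, 0], [0, 0, -20], 0], [[0, 0, 0], [0, 0, -20], 0], [[0, 0, 0], [0, 0, -16], 0], [[0, 0, 0], [0, 0, -12], 0], [[0, 0, 0], [0, 0, -4], 0], [[0, 0, 0], [0, 0, 0], 0]]'

```text
t: 6.15
eef_pos: [0.5722, -0.1717, 0.2014]
ee_rot: [3.141, -0.0, -1.498]
force: [-0.3, -0.4, -0.4]
width: 0.0874
```

Emit:
arm_command --targets '[[[0, 0, 0], [0, 15, 0], 0], [[0, 0, 0], [0, 15, 0], 0], [[0, 0, 0], [0, 15, 0], 0], [[0, 0, 0], [0, 10, 0], 0], [[0, 0, 0], [0, 6, 0], 0], [[0, 0, 0], [0, 5, 0], 0], [[0, 0, 0], [0, 5, 0], 0], [[0, 0, 0], [0, 5, 0], 0]]'

```text
t: 6.95
eef_pos: [0.5724, -0.096, 0.2018]
ee_rot: [-3.141, -0.0, -1.499]
force: [1.3, -3.1, 0.7]
width: 0.0877
```

```bash
python3 look.py 3; cp pics/side3.png /tmp/; python3 -c "
import cv2;i=cv2.imread('pics/side3.png')[120:320,170:420];cv2.imwrite('pics/side3c.png',cv2.resize(i,None,fx=3,fy=3))"
```

```text
6.95 [ 0.5724 -0.096   0.2018] [ 1.31508693 -3.06237332  0.72077379]
top 526 z [0.0561 0.0618 0.0672 0.0727] [570.2 -10.5] [118.4 169.6] 81.45 [[477.6000061035156, -56.400001525878906], [645.2999877929688, -81.5999984741211], [662.9000244140625, 35.400001525878906], [495.20001220703125, 60.599998474121094]]
plane slope [-0.002  0.003  0.062]
side 820 z [0.0508 0.06   0.0631 0.0644] [570.5  -7.1] [124.1 164.6] 81.52 [[480.0, -56.29999923706055], [642.7999877929688, -80.5999984741211], [661.0999755859375, 42.20000076293945], [498.29998779296875, 66.4000015258789]]
plane slope [-0.005 -0.033  0.059]
```

View pics/side3c.png

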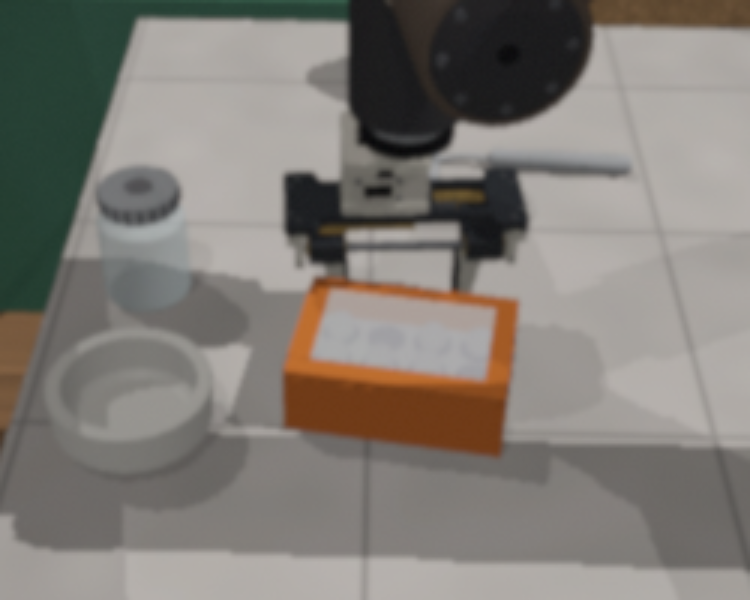

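The far finger has touched the box and is turning it the right way, now about 81.5°. The lid is shut, and the bowl and jar are clear. I'll keep pushing.

Emit:
arm_command --targets '[[[0, 0, 0], [0, 6, 0], 0], [[0, 0, 0], [0, 6, 0], 0], [[0, 0, 0], [0, 6, 0], 0], [[0, 0, 0], [0, 6, 0], 0], [[0, 0, 0], [0, 6, 0], 0], [[0, 0, 0], [0, 6, 0], 0], [[0, 0, 0], [0, 6, 0], 0], [[0, 0, 0], [0, 6, 0], 0]]'

```text
t: 7.85
eef_pos: [0.572, -0.0475, 0.2016]
ee_rot: [3.141, -0.0, -1.498]
force: [0.5, -4.8, 1.2]
width: 0.0877
```

```bash
python3 look.py 4
```

```text
7.85 [ 0.572  -0.0475  0.2016] [ 0.45641094 -4.83412024  1.24512367]
top 287 z [0.0564 0.062  0.0672 0.1341] [554.6  35.8] [168.4  92.4] 4.01 [[467.29998779296875, 76.0], [473.79998779296875, -16.100000381469727], [641.7999877929688, -4.400000095367432], [635.2999877929688, 87.80000305175781]]
plane slope [ 0.003 -0.042  0.062]
side 860 z [0.0509 0.06   0.0631 0.0643] [556.7  26.9] [164.9 120.6] 4.31 [[469.8999938964844, 80.80000305175781], [479.0, -39.400001525878906], [643.5, -27.0], [634.4000244140625, 93.19999694824219]]
plane slope [ 0.004 -0.03   0.059]
```

Emit:
arm_command --targets '[[[0, 0, 0], [0, 7, 0], 0], [[0, 0, 0], [0, 8, 0], 0], [[0, 0, 0], [0, 8, 0], 0], [[0, 0, 0], [0, 8, 0], 0], [[0, 0, 0], [0, 8, 0], 0], [[0, 0, 0], [0, 8, 0], 0], [[0, 0, 0], [0, 8, 0], 0], [[0, 0, 0], [0, 8, 0], 0]]'

```text
t: 8.75
eef_pos: [0.5721, 0.0158, 0.2016]
ee_rot: [3.141, 0.0, -1.499]
force: [-0.0, -2.9, -0.5]
width: 0.0877
```

Emit:
arm_command --targets '[[[0, 0, 0], [0, 8, 0], 0], [[0, 0, 0], [0, 8, 0], 0], [[0, 0, 0], [0, 8, 0], 0], [[0, 0, 0], [0, 8, 0], 0], [[0, 0, 0], [0, 8, 0], 0], [[0, 0, 0], [0, 8, 0], 0], [[0, 0, 0], [0, 8, 0], 0], [[0, 0, 0], [0, 6, 0], 0]]'

```text
t: 9.55
eef_pos: [0.5722, 0.0778, 0.2016]
ee_rot: [-3.142, 0.0, -1.499]
force: [0.8, -2.3, -1.5]
width: 0.0875
```

```bash
python3 look.py 5
```

```text
9.55 [0.5722 0.0778 0.2016] [ 0.82421997 -2.3259307  -1.54446927]
top 218 z [0.0567 0.0621 0.0673 0.0683] [490.  141.3] [ 41.2 124.1] 18.69 [[450.6000061035156, 193.5], [490.3999938964844, 76.0], [529.4000244140625, 89.19999694824219], [489.6000061035156, 206.6999969482422]]
plane slope [0.016 0.008 0.062]
side 1187 z [0.0508 0.0602 0.0629 0.0652] [556.5 151.7] [165.2 120.3] 4.07 [[469.8999938964844, 205.8000030517578], [478.3999938964844, 85.80000305175781], [643.2000122070312, 97.5], [634.5999755859375, 217.5]]
plane slope [ 0.004 -0.026  0.059]
```

Emit:
arm_command --targets '[[[0, 0, 0], [0, 7, 0], 0], [[0, 0, 0], [0, 7, 0], 0], [[0, 0, 0], [0, 7, 0], 0], [[0, 0, 0], [0, 7, 0], 0], [[0, 0, 0], [0, 7, 0], 0], [[0, 0, 0], [0, 6, 0], 0], [[0, 0, 0], [0, 4, 0], 0]]'

```text
t: 10.35
eef_pos: [0.5722, 0.1226, 0.2018]
ee_rot: [-3.142, -0.0, -1.498]
force: [0.1, -6.1, 3.2]
width: 0.0875
```

```bash
python3 look.py 6
```

```text
10.35 [0.5722 0.1226 0.2018] [ 0.14928775 -6.05561536  3.19323013]
top 221 z [0.0561 0.0621 0.0668 0.0677] [491.9 184.6] [ 40.8 128.3] 18.26 [[452.3999938964844, 239.1999969482422], [492.6000061035156, 117.30000305175781], [531.2999877929688, 130.10000610351562], [491.1000061035156, 251.89999389648438]]
plane slope [-0.022  0.001  0.062]
side 759 z [0.0581 0.0605 0.0632 0.0641] [556.1 195.7] [165.  117.8] 4.25 [[469.3999938964844, 248.3000030517578], [478.20001220703125, 130.89999389648438], [642.7000122070312, 143.10000610351562], [634.0, 260.6000061035156]]
plane slope [ 0.002 -0.     0.061]
```

Emit:
arm_command --targets '[[[0, 0, 0], [0, 3, 0], 0], [[0, 0, 0], [0, 3, 0], 0], [[0, 0, 0], [0, 2, 0], 0], [[0, 0, 0], [0, 1, 0], 0]]'

```text
t: 10.85
eef_pos: [0.5721, 0.1311, 0.2016]
ee_rot: [3.141, -0.0, -1.499]
force: [0.1, -3.8, 2.4]
width: 0.0874
```

Emit:
arm_command --targets '[[[0, 0, 0], [0, 1, 0], 0], [[0, 0, 0], [0, 1, 0], 0], [[0, 0, 0], [0, 0, 0], 0]]'

```text
t: 11.15
eef_pos: [0.5721, 0.1331, 0.2016]
ee_rot: [3.141, 0.0, -1.499]
force: [-0.7, -3.8, 1.9]
width: 0.0874
```

Emit:
arm_command --targets '[[[0, 0, 0], [0, 1, 0], 0], [[0, 0, 0], [0, 1, 0], 0], [[0, 0, 0], [0, 0, 0], 0]]'

```text
t: 11.45
eef_pos: [0.5721, 0.1352, 0.2016]
ee_rot: [3.141, 0.0, -1.499]
force: [-0.6, -4.4, 1.9]
width: 0.0875
```

```bash
python3 look.py 7;  python3 -c "
import cv2;i=cv2.imread('pics/side7.png')[220:420,180:430];cv2.imwrite('pics/side7c.png',cv2.resize(i,None,fx=3,fy=3))"
```

```text
11.45 [0.5721 0.1352 0.2016] [-0.60891556 -4.42811225  1.90175823]
top 230 z [0.056  0.0621 0.067  0.0689] [491.2 197.2] [ 43.9 128.2] 17.76 [[450.79998779296875, 251.5], [489.8999938964844, 129.39999389648438], [531.7000122070312, 142.8000030517578], [492.6000061035156, 264.8999938964844]]
plane slope [-0.027 -0.006  0.062]
side 635 z [0.058  0.0607 0.0629 0.0646] [556.4 200.5] [165.4 109.7] 3.65 [[470.3999938964844, 249.89999389648438], [477.3999938964844, 140.5], [642.5, 151.0], [635.5, 260.5]]
plane slope [0.002 0.    0.061]
```

View pics/side7c.png

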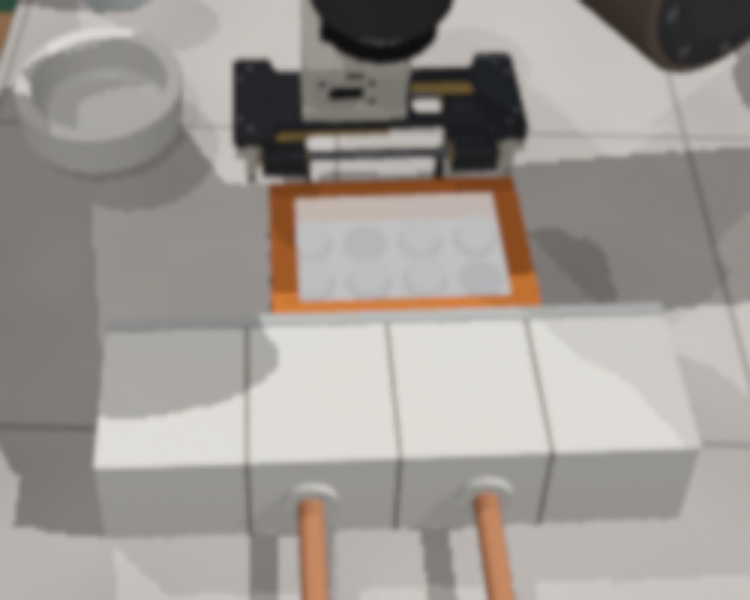

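The box is nearly there. The boxing's top edge (row ~315) now hides the hinge side, and the fingers are square behind the box. I'll creep on in small steps until the force rises.

Emit:
arm_command --targets '[[[0, 0, 0], [0, 1, 0], 0], [[0, 0, 0], [0, 1, 0], 0], [[0, 0, 0], [0, 0, 0], 0]]'

```text
t: 11.85
eef_pos: [0.5721, 0.1372, 0.2016]
ee_rot: [3.142, 0.0, -1.499]
force: [-0.5, -3.1, 2.0]
width: 0.0873
```

Emit:
arm_command --targets '[[[0, 0, 0], [0, 1, 0], 0], [[0, 0, 0], [0, 0, 0], 0]]'

```text
t: 12.05
eef_pos: [0.5722, 0.1382, 0.2016]
ee_rot: [-3.142, 0.0, -1.499]
force: [-0.1, -3.0, 0.6]
width: 0.0874
```

Emit:
arm_command --targets '[[[0, 0, 0], [0, 1, 0], 0], [[0, 0, 0], [0, 0, 0], 0]]'

```text
t: 12.25
eef_pos: [0.5721, 0.1386, 0.2017]
ee_rot: [3.141, -0.001, -1.499]
force: [0.8, -6.6, 1.8]
width: 0.0875
```

Emit:
arm_command --targets '[[[0, 0, 0], [0, 1, 0], 0], [[0, 0, 0], [0, 0, 0], 0]]'

```text
t: 12.45
eef_pos: [0.572, 0.1388, 0.2017]
ee_rot: [3.14, -0.001, -1.5]
force: [-0.1, -11.1, 3.4]
width: 0.0877
```

Emit:
arm_command --targets '[[[0, 0, 0], [0, 1, 0], 0], [[0, 0, 0], [0, 0, 0], 0]]'

```text
t: 12.65
eef_pos: [0.5719, 0.1391, 0.2017]
ee_rot: [3.14, -0.002, -1.501]
force: [1.7, -15.8, 3.6]
width: 0.0877
```

The force rises and the box no longer moves, so it is seated. I'll back away, rise and check.

Emit:
arm_command --targets '[[[0, 0, 0], [0, -3, 0], 0], [[0, 0, 0], [0, -5, 0], 0], [[0, 0, 0], [0, -20, 0], 0], [[0, 0, 0], [0, -30, 0], 0], [[0, 0, 0], [0, -30, 0], 0], [[0, 0, 0], [0, -20, 30], 0], [[0, 0, 0], [0, 0, 40], 0], [[0, 0, 0], [0, 0, 40], 0]]'

```text
t: 13.45
eef_pos: [0.5722, 0.0326, 0.3127]
ee_rot: [3.141, 0.0, -1.5]
force: [0.8, 1.1, 0.3]
width: 0.0878
```

Emit:
arm_command --targets '[[[0, 0, 0], [-20, -40, 10], 0], [[0, 0, 0], [-20, -40, 10], 0], [[0, 0, 0], [-20, -40, 10], 0], [[0, 0, 0], [-20, -40, 0], 0], [[0, 0, 0], [-20, -40, 0], 0], [[0, 0, 0], [-20, -40, 0], 0], [[0, 0, 0], [0, 0, 0], 0], [[0, 0, 0], [0, 0, 0], 0]]'

```text
t: 14.25
eef_pos: [0.4519, -0.2076, 0.3419]
ee_rot: [-3.14, 0.0, -1.501]
force: [1.0, 1.5, 0.5]
width: 0.088
```

```bash
python3 look.py 8;  python3 - <<'E'
from h import *
i=cv2.imread('pics/top8.png')[160:320,80:260];cv2.imwrite('pics/top8c.png',cv2.resize(i,None,fx=4,fy=3.7))
for n in("top","side"):
    p,d=grab_frame(n);C=cloud(n,d)
    if n=="top":
        for nm,(u0,u1,v0,v1,z) in dict(bowl=(195,258,130,190,.03),jar=(272,312,128,175,.09)).items():
            c=C[v0:v1,u0:u1].reshape(-1,3);P=c[(c[:,2]>z)&(c[:,2]<.15)];print(nm,len(P),P.min(0).round(3),P.max(0).round(3))
E
```

```text
14.25 [ 0.4519 -0.2076  0.3419] [0.99468085 1.52141309 0.53649311]
top 1250 z [0.0551 0.0618 0.0675 0.071 ] [555.4 207.6] [169.4 120.2] 3.82 [[466.8999938964844, 261.8999938964844], [474.8999938964844, 142.0], [643.9000244140625, 153.3000030517578], [635.9000244140625, 273.20001220703125]]
plane slope [-0.001  0.003  0.062]
side 697 z [0.0581 0.0606 0.0633 0.0639] [556.4 203.6] [165.1 103.6] 3.35 [[471.0, 250.5], [477.1000061035156, 147.10000610351562], [641.7999877929688, 156.6999969482422], [635.7999877929688, 260.1000061035156]]
plane slope [0.001 0.002 0.061]
bowl 724 [ 0.716 -0.023  0.03 ] [0.843 0.103 0.057]
jar 579 [ 0.759 -0.172  0.091] [ 0.828 -0.103  0.115]
```

View pics/top8c.png

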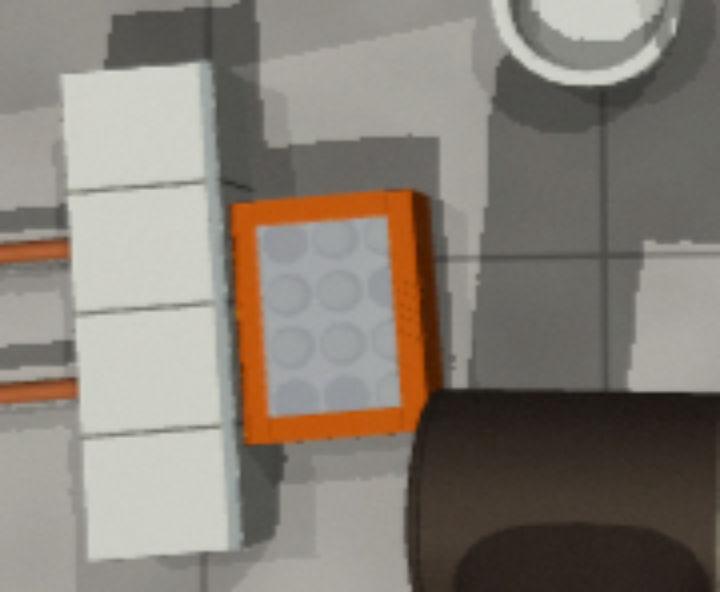

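View pics/side8.png

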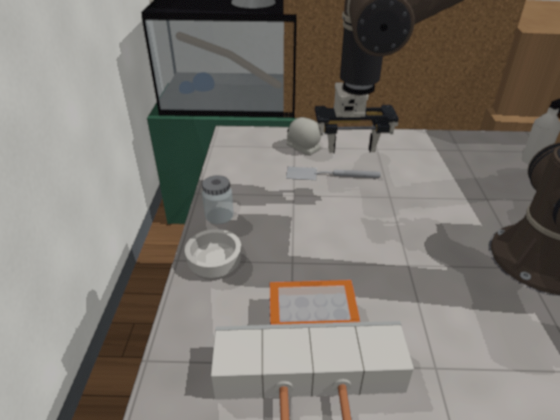

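View pics/top8.png

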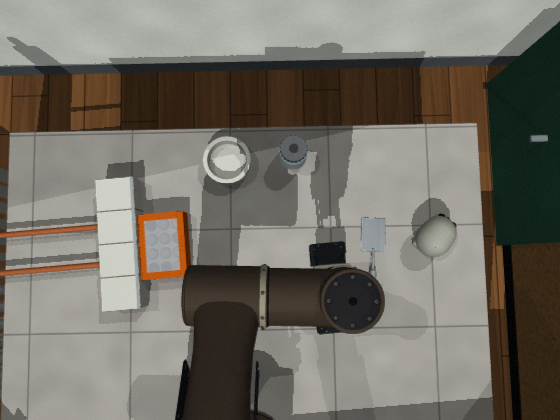

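The final views show the box flush and square: hinge side at y ≈ 267.5 mm against a face at ≈ 267–268 mm, angles 3.8° and 3.8°. The lid is flat at 62 mm, nothing else has moved and the arm is clear. Handing in.

```bash
python3 -c "
from station import *
print(job_done())"
```

```text
the job is handed in; nothing more can be done
None
```

I pressed the lid shut with the closed fingertips, then pushed the box along the tiles with the two open fingers until its hinge side met the boxing. I backed the arm clear and handed in at about 14 s of the 53 s allowed.

The last checks, all from the camera images and the force readings:
- **Lid:** it lies flat at 62 mm. It took 12 N to press, and it stayed down after release.
- **Position:** the gap to the boxing is about 1 mm or less, within the camera's roughly 2 mm calibration error. The middle of the hinge side is about 15 mm from the middle of the face, so the whole side is backed. At the end of the push the force rose from 3 to 16 N and the box stopped moving, which agrees with it being seated.
- **Squareness:** the top camera put the box at 3.8° and the boxing at 3.8°. The side camera read 3.35° for the box and 4.0° for the boxing, but the boxing hid part of the box from that side. Both differences are within the 0.05 rad (2.9°) limit.
- **Other objects:** the bowl and jar measured within about 1 mm of where they started. The skull and spatula I only compared by eye in the final pictures, and they look unmoved.

No check failed. The highest force I saw on the box was about 16 N, against the 60 N limit.

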